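Lock the microscope's rotating stage

ROBOT

A 7-joint arm with a two-finger parallel gripper is mounted at the origin on the work surface. World frame = base frame: x ahead of the robot, y to its left, z up, the work surface at z = 0. Lengths are in m, angles in rad, forces in N, time in s.
With the tool pointing down it reaches from about 0.35 to 0.9 m from the base axis. Payload 19.9 kg.
Tool frame: the origin (TCP) lies midway between the tips of the shut fingers; the grasp point (between the pads) lies 19 mm behind it (manip.grip_point_offset is the distance from the TCP to the grasp point, in m); z points along the fingers, y is the direction in which the jaws open and shut (so a half turn about z gives the same grasp; the last joint's range is limited). The gripper opens to 94 mm and grips with 3 to 60 N. Pads are 16 mm wide; open, the fingers measure 119 mm over their backs; the gripper's body (75 mm by 177 mm) begins 78 mm behind the grasp point.
Start: joints at [1.232, 0.417, -0.01, 1.614, 0.005, 1.111, -0.053], TCP at [0.183, -0.597, 0.205] pointing down, gripper open.
Joint ranges: [-2.81, 2.81], [-0.39, 2.02], [-1.27, 1.25], [0.06, 2.57], [-1.19, 4.33], [0.19, 2], [-2.82, 2.82]. Speed limits (rad/s): [1.89, 1.89, 2.39, 2.39, 3.01, 3.01, 3.01].

INTERFACE

Orientations are given as [roll, pitch, yaw] about the fixed x, y, z axes, in that order (R = Rz(yaw) Ry(pitch) Rx(roll)).
In Python, from workcell import manip, status, vision gives the robot as it stands. Calls block until the motion is done:
- manip.reach(position, orientation): joint-space move of the TCP to a pose.
- manip.line_to(position, rot=None, vel=0.15, f_stop=None): straight line of the TCP; rot=None keeps the orientation; vel is the mean speed in m/s. With f_stop (N) it stops when the force on the tool has changed by that much, and returns True; else False.
- manip.move_joints(angles): joint-space move.
- manip.release() and manip.gripper_close(force=None): open the fingers fully, or close them until they stop; force is the grip in N (None keeps the last).
- manip.sleep(seconds).
- manip.ik(position, orientation): joint angles nearest the present ones, or None.
- status.get_obs(): the state.
- vision.snapshot(name): name is "scene" or "side" or "wrist"; returns the picture (384x512x3 uint8, red, green, blue); there is no depth.
- vision.camera_info(name): a dict with "K" (3x3 intrinsics, pixels), "dist" ([k1, k2, p1, p2, k3] as OpenCV has them; the pictures are not rectified), "rvec" (rotation vector, rad) and "tvec" (3), from world to camera coordinates, as OpenCV has them; the wrist camera has in their place "mount" (4x4, takes a point from camera to tool coordinates, whose origin is the TCP and whose axes are the flange's). Camera axes: x right, y down, z forward; pixel columns grow to the right and rows downward; lengths in m; the calibration is good to about 2 mm. A picture is of the moment at which its call begins: read the wrist's pose just before it. camera_info takes no time and is no camera call.
A pose or a line that the arm cannot do raises manip.MotionError and nothing moves.
- manip.close_job(): hands the job in, once; it reports no verdict.
The state is a dict: "clock": time; "qpos": joint angles; "qd": joint speeds; "effort": joint torques, N m; "ee_pos": TCP position; "tcp_rot": TCP orientation; "wrist_force": force on the tool from outside, world axes, zero at the start; "torque": the same for the moment, N m; "finger_gap": finger opening in m.
Only numpy, scipy, OpenCV 4.12 (cv2) and the standard library are available. Lean on these libraries where they do the work, as an engineer would, in place of code of your own. Each camera call takes 0.05 s, during which the arm holds its last target. There are 200 camera calls.

TASK

Lock the microscope's rotating stage for transport: push one of its yellow posts round until the slot across the black disc lines up with the steel lock bar, then push the bar by its red flag straight through the slot until it is fully home in the blue keeper. Only push with the fingers: lift nothing, and leave the bottle, the vial and the jar where they stand.

Things in the scene. Friction and masses are not known exactly. Their poses are not given: they have to be found in the camera images.
- lock_base: Fixed white foot of the rotating stage, flat on the bench; 320 mm long, 60 mm wide (a round of diameter 128 mm under the disc), 20 mm high. Origin: on the bench surface under the disc's axis. Its x axis is the direction in which the bar is pushed; z up. All x values elsewhere are along this axis from this origin.
- track_rear (a point): Top centre of the rear end of the aluminium track that guides the bar, at x = -215 mm of lock_base; the track runs from there to x = -50 mm, 37 mm wide, top 46 mm above the bench, with an open slit 11 mm wide along its top. Axes as lock_base.
- keeper_wall (a point): Middle of the end wall inside the blue keeper, at x = 72 mm of lock_base, 35 mm above the bench: here the bar's nose stops. Keeper from x = 50 to 82 mm, 39 mm wide, open above, top 42.5 mm above the bench, its pocket 23 mm wide. Axes as lock_base.
- stage (a joint): Angle of the disc (rad), counter-clockwise from above, turning about the upright axis through lock_base's origin. 0 and pi (either way round): the slot lies along the bar. Starts between 0.6 and 2.54. Turns a full turn either way from 0, against a light friction of about 0.08 N m, and stays where it is left.
- stage_top (a point): Point on the disc's axis at the height of its top face (42 mm above the bench). Black disc, diameter 90 mm, top at 42 mm, with a white-floored straight slot 25 mm wide and 14 mm deep right across it, open above and at both ends. The point turns with the disc: its x axis runs along the slot, its y axis towards post_a.
- post_a (a point): Top centre of a yellow upright post on the disc, diameter 10 mm, standing 38 mm above the disc's top (its top 80 mm above the bench), 32 mm from the disc's axis, square to the slot. Push it sideways to turn the disc.
- post_b (a point): Top centre of the other, identical yellow post, on the opposite side of the axis (32 mm from it).
- bar_nose (a point): Centre of the front end of the steel lock bar, 35 mm above the bench; x axis along the bar in the pushing direction. Bar 130 mm long, 18 wide, 12 high, nose tapering to 7 mm wide over the last 14 mm. It slides under the track's lips, which hold it down, with light friction (1 to 3 N). The nose starts 10 to 30 mm short of the disc's rim; home, it touches the keeper's end wall.
- flag (a point): Centre of the rear face of the red flag that stands on the bar's rear end, 69 mm above the bench, 130 mm behind the nose. Flag 26 mm wide, 8 mm thick, from 52 to 86 mm above the bench, on a 7 mm wide stem; pushed forward on this rear face. Same axes as the nose.
- white_bottle_mid (a point): Middle of a white plastic bottle standing loose on the bench, diameter 34 mm, 95 mm high. Leave it alone.
- dark_vial_mid (a point): Middle of an amber vial with a black cap standing loose on the bench, diameter 30 mm, 62 mm high. Leave it alone.
- specimen_jar_mid (a point): Middle of a clear jar with a blue lid standing loose on the bench, diameter 46 mm, 60 mm high. Leave it alone.
Things that resemble listed ones, but are neither listed nor needed, are in the scene too. Of the things shaped like the part that bears bar_nose, the bare steel one is meant.

How it is judged:
By the outcome, as a careful person would: the job done as asked, in the order asked, and still so for the second after the job is handed in, with the robot touching nothing.
It also fails if it takes over 58 s, if anything falls off the work surface, if the arm or the gripper's body presses on something with over 40 N, if the wrist force passes 120 N, or if a joint passes its speed limit or range.

## Working session

There is one attempt and no reset: what is moved stays moved. The work goes in short steps, each a Python script; the robot and the scene stay as the last script left them, time stands still between calls to the robot, and variables do not carry over. Pictures are saved under pics/ and viewed, about 8 in all and at most 12, crops included, and the job is handed in when it is done.

```bash
mkdir -p pics; ls
python3 - <<'E'
from workcell import manip,status,vision
import cv2,numpy as np
a=vision.snapshot("scene");b=vision.snapshot("side")
np.save("scene0.npy",a);np.save("side0.npy",b)
cv2.imwrite("pics/scene0.png",cv2.resize(a[:,:,::-1],(800,600)))
cv2.imwrite("pics/side0.png",cv2.resize(b[:,:,::-1],(800,600)))
for n in("scene","side","wrist"):print(n,vision.camera_info(n))
o=status.get_obs();print(o["clock"],o["ee_pos"],o["tcp_rot"],o["finger_gap"])
E
```

```text
pics
scene {'K': array([[481.07506878,   0.        , 254.6235748 ],
       [  0.        , 481.07506878, 200.54958726],
       [  0.        ,   0.        ,   1.        ]]), 'dist': array([-0.19769706,  0.        ,  0.        ,  0.        ,  0.        ]), 'rvec': array([ 2.31893453,  1.22706829, -0.33879329]), 'tvec': array([-0.27008859, -0.40071036,  1.25144218])}
side {'K': array([[405.03240092,   0.        , 255.44206152],
       [  0.        , 405.03240092, 192.74648665],
       [  0.        ,   0.        ,   1.        ]]), 'dist': array([0.02821087, 0.        , 0.        , 0.        , 0.        ]), 'rvec': array([ 0.39356415, -2.86034302,  0.98681916]), 'tvec': array([0.53021646, 0.20642369, 0.69557434])}
wrist {'K': array([[293.62303955,   0.        , 251.19172593],
       [  0.        , 293.62303955, 193.74504351],
       [  0.        ,   0.        ,   1.        ]]), 'dist': array([-0.00411798,  0.        ,  0.        ,  0.        ,  0.        ]), 'mount': array([[-3.64592525e-04, -9.67236685e-01, -2.53876077e-01,
         7.41491318e-02],
       [ 9.99999781e-01, -4.92729521e-04,  4.41134999e-04,
         1.42675841e-03],
       [-5.51774192e-04, -2.53875861e-01,  9.67236653e-01,
        -1.79449238e-01],
       [ 0.00000000e+00,  0.00000000e+00,  0.00000000e+00,
         1.00000000e+00]])}
0.1 [ 0.18329348 -0.59718225  0.20490422] [-3.14053512e+00  6.76799333e-05  2.97822874e-01] 0.09389898428512446
```

View pics/scene0.png

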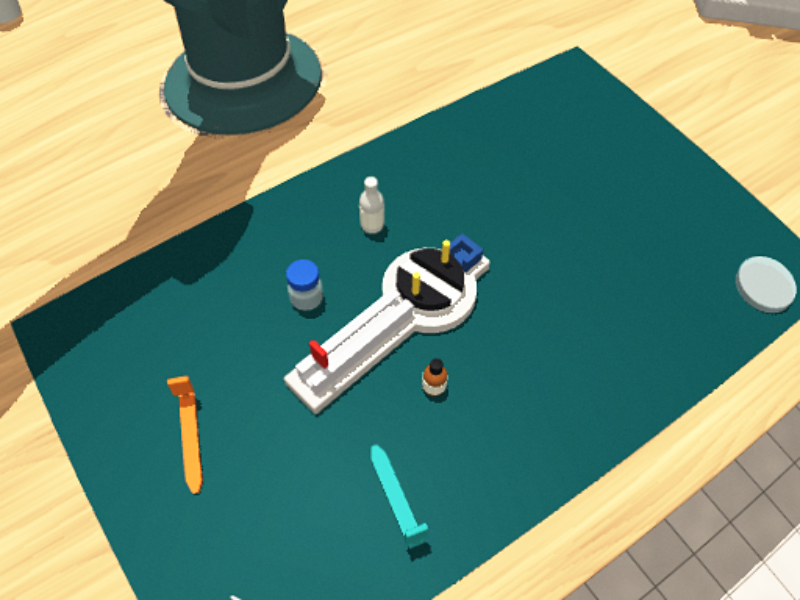

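View pics/side0.png

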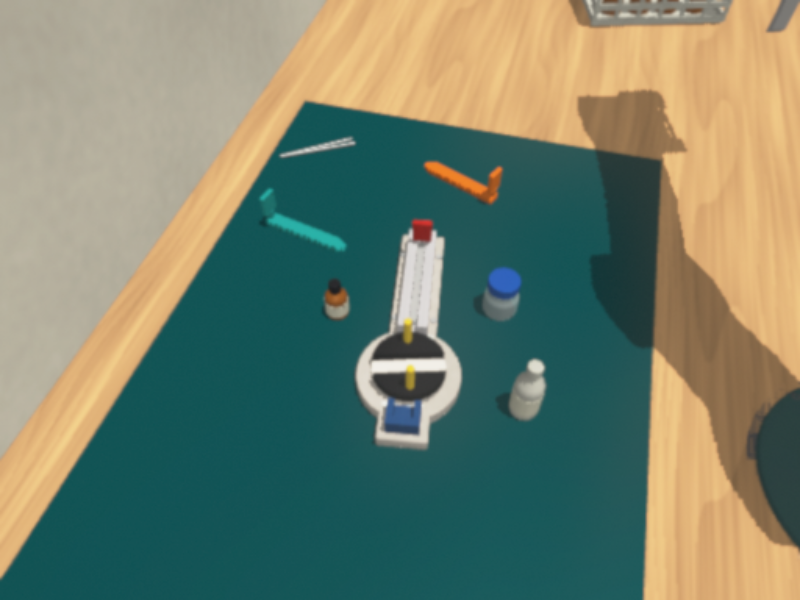

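Scene view (800x600 scale): the disc is at about (430,285), with posts at (416,284) and (446,251). The flag is at (318,354), the keeper at (463,252), and the bottle, jar and vial are at (371,210), (303,285) and (434,378). Side view: posts at (408,330) and (410,377), flag at (422,230), keeper at (403,415). Next I triangulate these.

```bash
cat > h.py <<'E'
import numpy as np,cv2
from workcell import manip,status,vision
from scipy.spatial.transform import Rotation as Ro
def cam(n,obs=None):
    c=vision.camera_info(n)
    if n=="wrist":
        T=np.eye(4);T[:3,:3]=Ro.from_euler("xyz",obs["tcp_rot"]).as_matrix();T[:3,3]=obs["ee_pos"]
        T=T@c["mount"];return c["K"],c["dist"],T[:3,:3],T[:3,3]
    R=cv2.Rodrigues(c["rvec"])[0];return c["K"],c["dist"],R.T,-R.T@c["tvec"]
def ray(c,px):
    u=cv2.undistortPoints(np.array([[px]],float),c[0],c[1])[0,0]
    d=c[2]@np.array([u[0],u[1],1]);return c[3],d/np.linalg.norm(d)
def plane(c,px,z):
    o,d=ray(c,px);return o+d*(z-o[2])/d[2]
def tri(r1,r2):
    (o1,d1),(o2,d2)=r1,r2
    t=np.linalg.lstsq(np.c_[d1,-d2],o2-o1,rcond=None)[0]
    p,q=o1+d1*t[0],o2+d2*t[1];return (p+q)/2,np.linalg.norm(p-q)
def mask(img,lo,hi):return cv2.inRange(cv2.cvtColor(img,cv2.COLOR_RGB2HSV),np.array(lo),np.array(hi))
Y=((24,120,100),(34,255,255));BL=((100,120,60),(125,255,255));RD=((0,190,80),(4,255,255))
def blobs(img,rng,amin=8):
    n,l,s,c=cv2.connectedComponentsWithStats(mask(img,*rng))
    out=[]
    for i in range(1,n):
        if s[i,4]>=amin: out.append((s[i],c[i],l==i))
    return out
E
python3 - <<'E'
from h import *
for n in("scene","side"):
    im=np.load(n+"0.npy");c=cam(n)
    for k,r in dict(Y=Y,BL=BL,RD=RD).items():
        for s,ce,m in blobs(im,r):
            ys,xs=np.nonzero(m);print(n,k,s,ce.round(1),'top',xs[ys==ys.min()].mean(),ys.min(),'plane',plane(c,ce,{'Y':.061,'BL':.042,'RD':.069}[k]).round(4))
E
```

```text
scene Y [283 153   5  15  43] [285.2 160.2] top 285.0 153 plane [0.5264 0.0423 0.061 ]
scene Y [264 174   5  13  34] [265.9 179.6] top 266.0 174 plane [ 0.5438 -0.0184  0.061 ]
scene BL [288 149  21  25 319] [297.6 160.8] top 295.0 149 plane [0.5315 0.0726 0.042 ]
scene BL [183 166  21  21 354] [193.2 175.8] top 193.5 166 plane [ 0.442  -0.1287  0.042 ]
scene RD [198 218  12  17 111] [203.7 225.8] top 200.0 218 plane [ 0.5687 -0.1776  0.069 ]
side Y [258 204   6  15  54] [260.5 211.4] top 260.5 204 plane [ 0.5475 -0.0236  0.061 ]
side Y [260 234   5  15  61] [262.2 241. ] top 262.5 234 plane [0.5278 0.0371 0.061 ]
side BL [312 171  22  20 357] [322.3 180.3] top 321.5 171 plane [ 0.4502 -0.1454  0.042 ]
side BL [247 255  22  21 312] [257.2 266.8] top 250.5 255 plane [0.5255 0.0785 0.042 ]
side RD [265 142  10   3  29] [269.7 143. ] top 269.5 142 plane [ 0.574  -0.1937  0.069 ]
```

Run:
```python
from h import *
manip.gripper_close(10)
manip.reach([0.50,-0.05,0.23],[np.pi,0,0.17])
o=status.get_obs();im=vision.snapshot("wrist");np.save("w1.npy",im)
np.savez("w1o.npz",**{k:o[k] for k in("ee_pos","tcp_rot")})
cv2.imwrite("pics/w1.png",cv2.resize(im[:,:,::-1],(800,600)))
print(o["clock"],o["ee_pos"],o["tcp_rot"],o["qpos"].round(2),o["finger_gap"])
c=cam("wrist",o)
for k,r in dict(Y=Y,BL=BL,RD=RD).items():
    for s,ce,m in blobs(im,r):print(k,s,ce.round(1),plane(c,ce,{'Y':.061,'BL':.042,'RD':.069}[k]).round(4))
```

```text
3.775 [ 0.5000095  -0.05081697  0.22991153] [3.14156268e+00 1.33210477e-04 1.68832506e-01] [ 0.51  0.21 -0.54  1.87  0.12  1.1  -1.47] 0.00026911011041673015
Y [230 132  10  10  83] [234.5 136.5] [ 0.5483 -0.0244  0.061 ]
Y [173 139  16  12 127] [180.5 144.2] [0.5288 0.0368 0.061 ]
BL [142 124  32  31 911] [158.  138.7] [0.5285 0.0691 0.042 ]
BL [292 210  34  33 889] [308.5 226.2] [ 0.4472 -0.1388  0.042 ]
RD [366 130  17  22 314] [373.9 140.2] [ 0.5715 -0.1827  0.069 ]
```

View pics/w1.png

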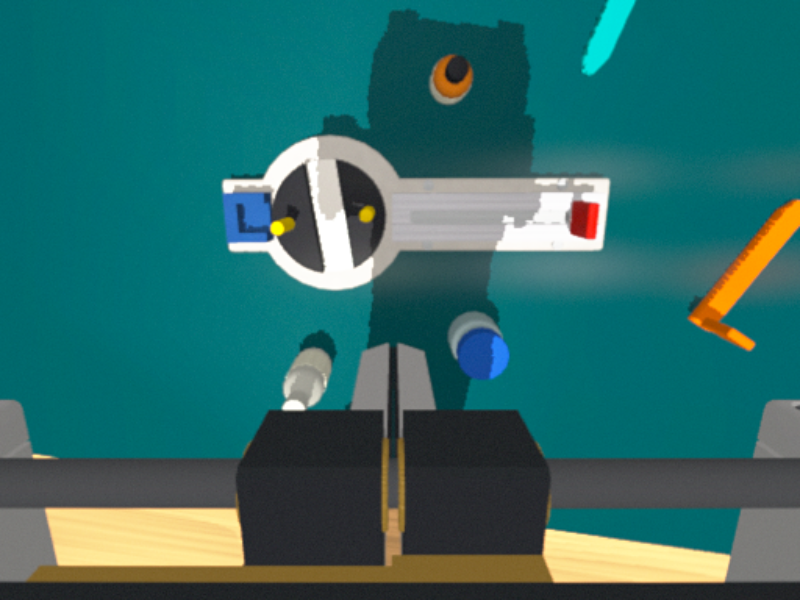

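Wrist view: foot ends at about (226,215) and (606,215), disc at (330,215), slot leaning a few degrees from square to the bar. Posts at (283,226) and (366,213), flag at (585,219). The bar is still out of the disc.

Run:
```python
from h import *
im=np.load("w1.npy");o=dict(np.load("w1o.npz"));c=cam("wrist",o)
s=.64
P=lambda u,v,z:plane(c,(u*s,v*s),z)[:2]
f=(P(223,182,.02)+P(230,248,.02))/2; r=(P(609,180,.02)+P(603,250,.02))/2
d=f-r;print("foot",f,r,np.linalg.norm(d),np.degrees(np.arctan2(d[1],d[0])))
# disc: black pixels -> hull circle at z=.042
hsv=cv2.cvtColor(im,cv2.COLOR_RGB2HSV);m=((hsv[:,:,2]<70)).astype(np.uint8)
n,l,st,ce=cv2.connectedComponentsWithStats(m);pts=[]
for i in range(1,n):
    if st[i,4]>200 and 160<ce[i,0]<260 and 90<ce[i,1]<190: print(st[i],ce[i]);pts.append(np.argwhere(l==i)[:,::-1])
h=cv2.convexHull(np.vstack(pts).astype(np.int32))[:,0]
w=np.array([plane(c,p,.042)[:2] for p in h]);cc,rad=cv2.minEnclosingCircle(w.astype(np.float32));print("disc",cc,rad)
k=blobs(im,Y);a=plane(c,k[0][1],.061)[:2];b=plane(c,k[1][1],.061)[:2]
print("posts",a,b,(a+b)/2,np.linalg.norm(a-b),np.degrees(np.arctan2(*(b-a)[::-1])))
for n in("scene","side"):
    im2=np.load(n+"0.npy")
    ys=sorted(blobs(im2,Y),key=lambda t:plane(cam(n),t[1],.06)[1])
    for t,kk in zip(ys,k):print(n,tri(ray(cam(n),t[1]),ray(c,kk[1])))
k=blobs(im,RD)[0];ys,xs=np.nonzero(k[2]);print("flag right edge",plane(c,(xs.max()+.5,ys[xs==xs.max()].mean()),.086), plane(c,(xs.min(),k[1][1]),.086))
print(tri(ray(cam("scene"),blobs(np.load("scene0.npy"),RD)[0][1]),ray(c,k[1])))
```

```text
foot [0.52380708 0.09242293] [ 0.57697544 -0.22045042] 0.31735880376323616 99.64446651432424
[215 103  31  58 809] [230.9592089 126.6946848]
[174 106  32  62 821] [189.17904994 132.38124239]
disc (0.5391753315925598, 0.006030211690813303) 0.04433012381196022
posts [ 0.54825246 -0.02440075] [0.52880842 0.03678523] [0.53853044 0.00619224] 0.06420121328353237 107.62952284220866
scene (array([ 0.54973727, -0.02415283,  0.07296703]), np.float64(0.0019772578360611735))
scene (array([0.5308496 , 0.03618924, 0.070252  ]), np.float64(0.0033154590677340174))
side (array([ 0.54797062, -0.02440473,  0.05966222]), np.float64(0.0003895804177176675))
side (array([0.52832924, 0.03682371, 0.06025511]), np.float64(0.0008056915072334038))
flag right edge [ 0.58008142 -0.18277491  0.086     ] [ 0.57012177 -0.16705872  0.086     ]
(array([ 0.57187375, -0.17943859,  0.07598379]), np.float64(0.0009536823916902614))
```

```bash
cat >> h.py <<'E'
C=np.array([0.5387,0.0061]);BD=np.radians(99.7)
def pose(phi,off,z,mode):
    r=np.array([np.cos(phi),np.sin(phi)]);t=np.array([-r[1],r[0]])
    p=C+.032*r-off*t;yaw=phi-np.pi/2 if mode=="x" else phi-np.pi
    return [p[0],p[1],z],[np.pi,0,(yaw+np.pi)%(2*np.pi)-np.pi]
E
python3 - <<'E'
from h import *
for mode in"xy":
  for ph in np.radians([107.6,130,150,170,189.7]):
    q=manip.ik(*pose(ph,.02,.056,mode));print(mode,None if q is None else np.round(q,2))
u=np.array([np.cos(BD),np.sin(BD)])
for x in(-.225,-.2,-.07):
  for yaw in(BD,BD-np.pi/2,BD-np.pi):
    q=manip.ik([*(C+u*x),.062],[np.pi,0,yaw]);print(x,round(yaw,2),None if q is None else np.round(q,2))
E
```

```text
x [ 0.29  0.53 -0.53  1.91  0.37  0.8  -1.71]
x [ 0.32  0.52 -0.57  1.94  0.39  0.79 -1.34]
x [ 0.35  0.51 -0.6   1.97  0.4   0.78 -1.  ]
x [ 0.41  0.5  -0.65  2.    0.43  0.78 -0.66]
x [ 0.48  0.51 -0.71  2.01  0.47  0.79 -0.34]
y [-0.55  0.53  0.53  1.93 -0.38  0.77 -2.64]
y [ 0.16  0.48 -0.37  1.94  0.25  0.76 -2.79]
y [ 0.22  0.47 -0.43  1.97  0.28  0.75 -2.47]
y [ 0.27  0.46 -0.48  2.    0.31  0.75 -2.14]
y [ 0.32  0.46 -0.51  2.02  0.32  0.74 -1.79]
-0.225 1.74 [ 0.77  0.65 -0.63  1.73  0.46  0.91  0.12]
-0.225 0.17 [ 0.6   0.6  -0.4   1.74  0.29  0.86 -1.32]
-0.225 -1.4 [ 0.44  0.57 -0.18  1.74  0.13  0.84 -2.77]
-0.2 1.74 [ 0.74  0.63 -0.63  1.76  0.46  0.9   0.07]
-0.2 0.17 [ 0.58  0.58 -0.41  1.77  0.29  0.85 -1.37]
-0.2 -1.4 [ 0.41  0.55 -0.19  1.77  0.13  0.83 -2.81]
-0.07 1.74 [ 0.59  0.57 -0.68  1.89  0.47  0.85 -0.16]
-0.07 0.17 [ 0.43  0.52 -0.47  1.89  0.32  0.8  -1.61]
-0.07 -1.4 [-0.36  0.53  0.53  1.92 -0.37  0.79 -2.59]
```

Run:
```python
from h import *
p0=np.radians(107.6);p1=np.radians(189.7)
p,r=pose(p0,.026,.11,"x");manip.reach(p,r)
p,r=pose(p0,.026,.057,"x");hit=manip.line_to(p,r,vel=.08,f_stop=10);print("down",hit,status.get_obs()["ee_pos"])
if not hit:
    p,r=pose(p0,.014,.057,"x");manip.line_to(p,r,vel=.03,f_stop=20)
    for ph in np.linspace(p0,p1,8)[1:]:
        p,r=pose(ph,.013,.057,"x");h=manip.line_to(p,r,vel=.04,f_stop=25)
        o=status.get_obs();print(round(np.degrees(ph)),h,o["clock"],o["wrist_force"].round(1))
        if h:break
    if not h:
        p,r=pose(p1,.028,.057,"x");manip.line_to(p,r,vel=.06)
        p[2]=.12;manip.line_to(p,r,vel=.12)
        u=np.array([np.cos(BD),np.sin(BD)])
        manip.reach([0.50,-0.05,0.23],[np.pi,0,0.17])
o=status.get_obs();im=vision.snapshot("wrist");np.save("w2.npy",im)
cv2.imwrite("pics/w2.png",cv2.resize(im[:,:,::-1],(800,600)));c=cam("wrist",o)
k=[plane(c,b[1],.061)[:2] for b in blobs(im,Y)];print(o["clock"],k)
if len(k)==2:d=k[1]-k[0];print((k[0]+k[1])/2,np.linalg.norm(d),np.degrees(np.arctan2(d[1],d[0])))
```

```text
down False [0.5540246  0.04460924 0.05721253]
119 False 6.2333 [ 0.9 -0.5  0.2]
131 False 6.5917 [ 0.3 -0.6  0.1]
143 False 6.95 [ 0.2  1.  -0.7]
155 False 7.3083 [-0.1  0.2  0.4]
166 False 7.6667 [0.5 0.2 0.6]
178 False 8.025 [0.6 0.4 0.1]
190 False 8.3833 [0.1 0.2 0.3]
10.5583 [array([0.56960724, 0.01444059]), array([ 0.50724258, -0.00172023])]
[0.53842491 0.00636018] 0.06442455498964328 -165.47225687352218
```

View pics/w2.png

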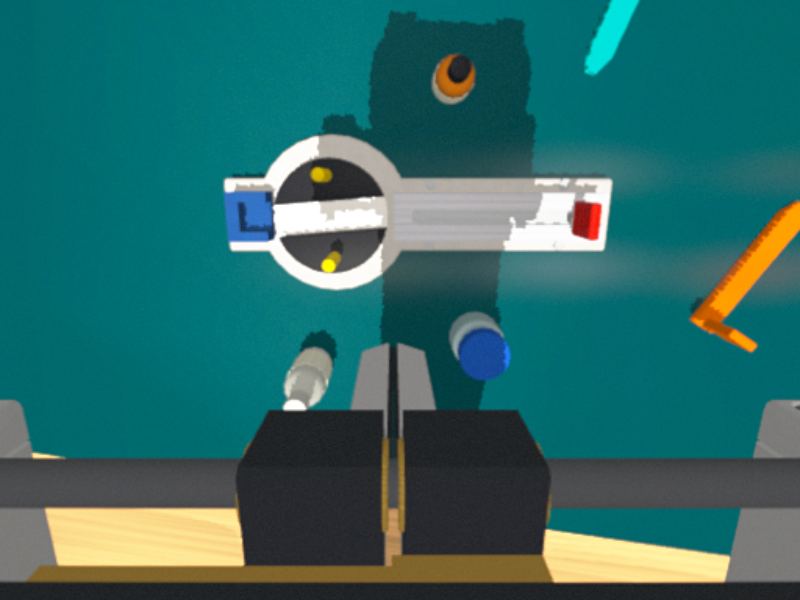

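Wrist view 2: the slot now lies nearly along the bar, from (275,220) to (385,210). It has overshot by about 4.8°. I push the same post back from its other side.

```bash
cat >> h.py <<'E'
def look(name):
    manip.reach([0.50,-0.05,0.23],[np.pi,0,0.17])
    o=status.get_obs();im=vision.snapshot("wrist");np.save(name+".npy",im)
    cv2.imwrite("pics/%s.png"%name,cv2.resize(im[:,:,::-1],(800,600)));c=cam("wrist",o)
    k=[plane(c,b[1],.061)[:2] for b in blobs(im,Y)];print(o["clock"],k)
    if len(k)==2:d=k[1]-k[0];print((k[0]+k[1])/2,np.linalg.norm(d),np.degrees(np.arctan2(d[1],d[0]))%360)
    k=blobs(im,RD);print("flag",[plane(c,b[1],.069) for b in k])
def back(off,ph=189.7):
    p1=np.radians(ph);p,r=pose(p1,-.032,.11,"x");manip.reach(p,r)
    p[2]=.057;print(manip.line_to(p,r,vel=.08,f_stop=10))
    q,r=pose(p1,-off,.057,"x");print(manip.line_to(q,r,vel=.015,f_stop=20),status.get_obs()["wrist_force"].round(1))
    manip.line_to(p,r,vel=.06);p[2]=.12;manip.line_to(p,r,vel=.12)
E
python3 - <<'E'
from h import *
back(.0145);look("w3")
E
```

```text
False
False [-0.2 -2.5  0.6]
16.25 [array([0.5697895 , 0.01356663]), array([ 0.50702355, -0.00096161])]
[0.53840652 0.00630251] 0.064425414167719 193.0325670362282
flag [array([ 0.57146065, -0.18279141,  0.069     ])]
```

Run:
```python
from h import *
back(.0125);look("w4")
```

```text
False
False [-2.  -2.7  1.7]
22.15 [array([0.57023808, 0.01183604]), array([0.50672337, 0.00116256])]
[0.53848073 0.0064993 ] 0.06440528399834254 189.53927947651272
flag [array([ 0.57139035, -0.18282427,  0.069     ])]
```

View pics/w4.png

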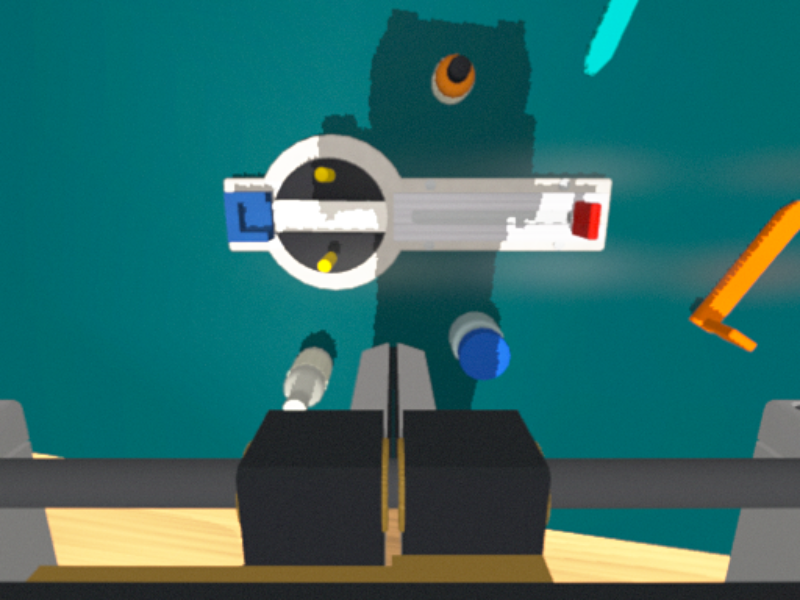

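Wrist view 4: the slot is level with the bar, both edges parallel to the track at rows 200 and 232 (189.5° measured against 189.7° wanted). Next I push the flag.

Run:
```python
from h import *
u=np.array([np.cos(BD),np.sin(BD)]);R=[np.pi,0,BD]
P=lambda x,z=.065:[*(C+u*x),z]
X=lambda:(np.array(status.get_obs()["ee_pos"][:2])-C)@u
manip.reach(P(-.236,.12),R)
print("down",manip.line_to(P(-.236),R,vel=.1,f_stop=8))
print(manip.line_to(P(-.19),R,vel=.04,f_stop=15),X(),status.get_obs()["wrist_force"].round(1))
h=manip.line_to(P(-.09),R,vel=.04,f_stop=15);print(h,X(),status.get_obs()["wrist_force"].round(1))
if not h:print(manip.line_to(P(-.05),R,vel=.02,f_stop=15),X())
o=status.get_obs();print(o["clock"],o["wrist_force"].round(1))
```

```text
down False
False -0.19012561165274466 [ 0.7 -0.4  0. ]
False -0.09004503187703768 [ 0.5  0.3 -0.8]
True -0.06585635315429142
29.6 [ 0.5 -3.2  0.9]
```

The push stopped at x = -65.9 mm, where -66 was expected for home. I press once more, back off and check.

Run:
```python
from h import *
u=np.array([np.cos(BD),np.sin(BD)]);R=[np.pi,0,BD]
P=lambda x,z=.065:[*(C+u*x),z]
X=lambda:(np.array(status.get_obs()["ee_pos"][:2])-C)@u
print(manip.line_to(P(-.055),R,vel=.01,f_stop=18),X(),status.get_obs()["wrist_force"].round(1))
manip.line_to(P(-.09),R,vel=.06);manip.line_to(P(-.09,.13),R,vel=.15)
look("w5")
print([plane(cam("wrist",status.get_obs()),b[1],.069)[:2]-C for b in blobs(np.load("w5.npy"),RD)])
im=np.load("w5.npy")[70:200,120:300];cv2.imwrite("pics/w5c.png",cv2.resize(im[:,:,::-1],None,fx=4,fy=4,interpolation=cv2.INTER_CUBIC))
```

```text
True -0.0658870774057797 [-0.2 -2.2  1.1]
32.55 [array([0.57026674, 0.01176955]), array([0.50663205, 0.00105268])]
[0.53844939 0.00641112] 0.06453080808402134 189.55961622735023
flag [array([ 0.54750689, -0.04709248,  0.069     ])]
[array([ 0.00881367, -0.05322615])]
```

View pics/w5c.png

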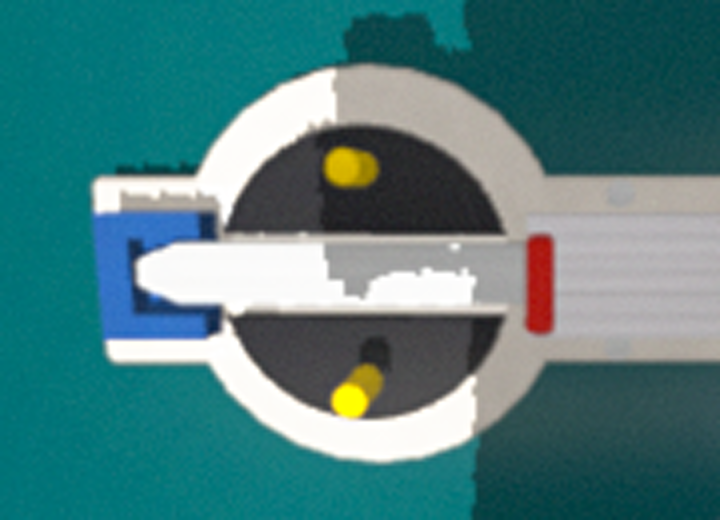

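View pics/w5.png

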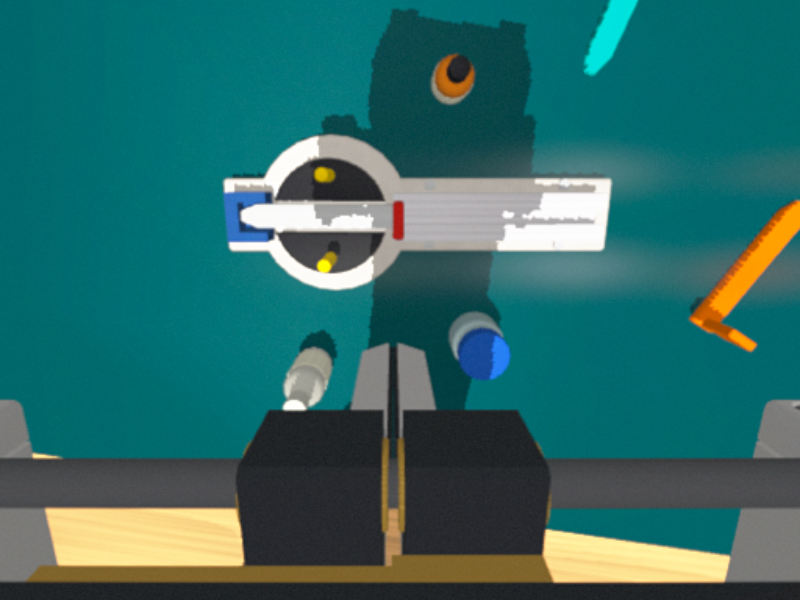

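The crop shows the bar's nose against the keeper's end wall at (137,270), the bar through the slot and the flag at (540,285). In the full view the bottle, vial and jar have not moved, and the gripper is clear of everything.

```bash
python3 -c "
from workcell import manip
manip.close_job()"
```

```text
the job is handed in; nothing more can be done
```

The stage is locked: the bar is through the slot and home in the blue keeper, and I handed the job in at about 32.6 s on the robot's clock.

- **Turning the disc:** I pushed one yellow post round with the shut fingers. It went about 5° too far, so I nudged it back twice. The post line then measured 189.5° against 189.7° wanted.
- **Pushing the bar:** I pushed the red flag until it stopped firmly. The fingers were at x = -65.9 mm, where -66 mm was expected for home. A second press with an 18 N limit did not move it.
- **Last check:** The final wrist picture shows the nose at the keeper's end wall and the disc unchanged at 189.6°. The bottle, vial and jar stand where they were, and the gripper was clear.

One early measurement disagreed. Pairing the scene and wrist cameras put the middles of the posts 10 to 13 mm too high. The side and wrist pair matched the given heights to about 1 mm, so I relied on the wrist camera's positions.

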